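Shut down the wood lathe

ROBOT

A 7-joint arm with a two-finger parallel gripper is mounted at the origin on the work surface. World frame = base frame: x ahead of the robot, y to its left, z up, the work surface at z = 0. Lengths are in m, angles in rad, forces in N, time in s.
With the tool pointing down it reaches from about 0.4 to 0.85 m from the base axis. Payload 10.4 kg.
Tool frame: the origin (TCP) lies at the very end of the fingers, on their centre line; the grasp point (between the pads) lies 19 mm behind it (robot.tcp_to_grasp is the distance from the TCP to the grasp point, in m); z points along the fingers, y is the line along which they close (so a half turn about z gives the same grasp; the last joint's range is limited). The gripper opens to 85 mm and grips with 20 to 120 N. Pads are 22 mm wide; open, the fingers measure 114 mm over their backs; the gripper's body (76 mm by 85 mm) begins 54 mm behind the grasp point. The pads swing forward as they close: fully open they stand 13 mm farther back than shut.
Start: joints at [1.213, 0.332, -0.065, 1.46, 0.022, 1.35, -0.088], TCP at [0.205, -0.59, 0.231] pointing down, gripper open.
Joint ranges: [-2.6, 2.6], [-0.5, 2.12], [-1.47, 1.34], [0.16, 2.42], [-1.27, 4.41], [0.06, 2.06], [-2.6, 2.6]. Speed limits (rad/s): [2.22, 2.22, 2.79, 2.79, 3.14, 3.14, 3.14].

INTERFACE

Orientations are given as a unit quaternion [w, x, y, z].
In Python, from station import robot gives the robot as it stands. The module is installed in compiled form; this text tells all that it offers.
- The arm moves only by the shell command python3 -m creep 'ROWS' [FORCE]. ROWS is JSON, a list of rows, each an object with "gripper": the finger opening in cm, from 0 to 8.54; "dp": the shift along the tool's x, y, z in cm, a list of three; "twist": the turn about the tool's z in degrees. In form: [{"gripper": gripper, "dp": [tx, ty, tz], "twist": twist}, ...]. A call has 1 to 5 rows; each row is the pose to reach, as a shift and turn from the pose commanded when the call began, along the tool's axes at that moment; what a row does not reach only later rows make up. A row lasts 1/8 s, in which the tool goes at most 62.5 mm and 10.7 degrees, less where a joint would pass 70% of its speed; a pose out of reach is approached as far as the arm can. A call with a gripper value outside its range is refused whole. The fingers move at their own pace and stop on an object; FORCE is the grip in N (left out, the last holds). Time passes only in rows, so rows that repeat a pose let the fingers close. It gives the time, the measured TCP pose, the force, the opening and the grip force at its end, in the units of the state.
- robot.state(): the state, without advancing time (a new reading comes with each control period).
- robot.snapshot(name): name is "scene" or "top"; returns (picture, depth): 420x560x3 uint8, red, green, blue; 420x560 float32, m along the optical axis (not along the pixel's ray), 0 where there is no reading.
- robot.calibration(name): a dict with "camera_matrix" (3x3 intrinsics, pixels), "T" (4x4, takes a point from camera to world coordinates). Camera axes: x right, y up, looking along -z (the intrinsics and any distortion apply to the point x, -y, -z); pixel columns grow to the right and rows downward; lengths in m; the calibration is good to about 2 mm. A picture is of the moment at which its call begins. calibration takes no time and is no camera call.
- robot.close_job(): hands the job in; it is judged then, once.
The state is a dict: "time_s": time; "joint_positions": joint angles; "qvel": joint speeds; "joint_torque": joint torques, N m; "eef_pos": TCP position; "orientation": TCP orientation; "force": force on the tool from outside, world axes, zero at the start; "moment": the same for the moment, N m; "opening": finger opening in m; "finger_force": force on a finger pad.
Only numpy, scipy, OpenCV 4.12 (cv2) and the standard library are available. Lean on these libraries where they do the work, as an engineer would, in place of code of your own. Each camera call takes 0.05 s, during which the arm holds its last target. There are 200 camera calls.

TASK

Shut the lathe down in the proper order: press the red stop button on the grey control box fully down, then switch off the dust extractor by pushing the dotted end of the blue rocker all the way down, and last switch off the lamp in the same way with the yellow rocker. Do not press the green start button and leave the white rocker on; do not pick up or shift the control box or anything else on the bench.

Things in the scene. Friction and masses are not known exactly. Their poses are not given: they have to be found in the camera images.
- pendant: Loose grey radio control box of the lathe, 90 (x) x 160 (y) x 40 mm tall, 0.7 to 1 kg, on rubber feet; origin at the centre of its underside, z up. Its top carries the big red stop button at +y and the smaller green start button at -y. Not fastened; pressing straight down does not shift it
- stop_top (a point): Centre of the top face of the red STOP button, 38 mm across, 62 mm above the bench, 10 mm above its 54 mm wide yellow collar; it moves down with the button. Push it straight down; a spring (5 N when fully down) brings it back
- stop (a joint): Travel of the red stop button: 0 released, 0.006 m fully down
- start_top (a point): Centre of the top face of the green START button, 28 mm across, also 62 mm above the bench, same travel and spring; 82 mm from the red one
- start (a joint): Travel of the green start button: 0 released, 0.006 m fully down
- blue_box: Black switch box of the dust extractor, screwed to the bench, 85 (x) x 60 (y) x 30 mm tall; origin at the centre of its underside. On top a blue rocker paddle 68 (x) x 44 (y) x 8 mm tips about the box's y axis; its pivot is 42 mm above the bench, its top face 46 mm when level. The three boxes may change places
- blue_dot (a point): The white dot on the top face of the blue rocker, 22 mm from the pivot towards the box's -x end, the OFF end; it moves with the rocker (50 mm above the bench when on, 42 mm when off)
- blue_rocker (a joint): Tilt of the blue rocker: -0.2 rad fully ON (the dotted end stands up), 0.2 rad fully OFF (the dotted end is down on its stop). It stays where it is left; tipping takes about 3 N at the dot, 6 N halfway to the pivot
- yellow_box: Black switch box of the lathe lamp, screwed to the bench, 85 (x) x 60 (y) x 30 mm tall; origin at the centre of its underside. On top a yellow rocker paddle 68 (x) x 44 (y) x 8 mm tips about the box's y axis; its pivot is 42 mm above the bench, its top face 46 mm when level. The three boxes may change places
- yellow_dot (a point): The black dot on the top face of the yellow rocker, 22 mm from the pivot towards the box's -x end, the OFF end; it moves with the rocker (50 mm above the bench when on, 42 mm when off)
- yellow_rocker (a joint): Tilt of the yellow rocker: -0.2 rad fully ON (the dotted end stands up), 0.2 rad fully OFF (the dotted end is down on its stop). It stays where it is left; tipping takes about 3 N at the dot, 6 N halfway to the pivot
- white_box: Black switch box of the battery charger, screwed to the bench, 85 (x) x 60 (y) x 30 mm tall; origin at the centre of its underside. On top a white rocker paddle 68 (x) x 44 (y) x 8 mm tips about the box's y axis; its pivot is 42 mm above the bench, its top face 46 mm when level. The three boxes may change places
- white_dot (a point): The black dot on the top face of the white rocker, 22 mm from the pivot towards the box's -x end, the OFF end; it moves with the rocker (50 mm above the bench when on, 42 mm when off)
- white_rocker (a joint): Tilt of the white rocker: -0.2 rad fully ON (the dotted end stands up), 0.2 rad fully OFF (the dotted end is down on its stop). It stays where it is left; tipping takes about 3 N at the dot, 6 N halfway to the pivot
- wax_jar: Bystander, loose: closed jar of wax, 60 mm across, 70 mm tall; origin at the centre of its underside
- chuck: Bystander, loose: steel lathe chuck, 72 mm across, 46 mm tall; origin at the centre of its underside
- finial: Bystander, loose: turned wooden finial standing up, 48 mm across the foot, 86 mm tall; origin at the centre of its underside
- blank: Bystander, loose: square wooden blank 40 x 120 x 40 mm lying along its y; origin at the centre of its underside
- mug: Bystander, loose: blue mug, 76 mm across, 85 mm tall; origin at the centre of its underside
- sanding_block: Bystander, loose: cork sanding block 60 x 100 x 30 mm; origin at the centre of its underside
- driver: Bystander, loose: screwdriver with an orange handle, 200 mm long, 26 mm tall, lying along its x; origin at the middle of the tool's length, at its underside

How it is judged:
On the way, in this order (a step that is already met when the one before it is completed fails the run):
1. the red stop button is pressed down (over 4.5 of its 6 mm) (value of joint stop above 0.0045 m), for 0.05 s.
2. then the blue rocker is off (tilt over 0.13 rad) (value of joint blue_rocker above 0.13 rad), for 0.1 s.
3. then the yellow rocker is off (tilt over 0.13 rad) (value of joint yellow_rocker above 0.13 rad), for 0.1 s.
At the end, for the whole second after the job is handed in: Blue and yellow rockers tipped to off (tilt over 0.13 rad), white rocker still on (below -0.1 rad), both buttons released (within 1.5 mm), the control box upright and within 20 mm of where it stood, every bystander within 20 mm of its place (value of joint each of blue_rocker, yellow_rocker above 0.13 rad and value of joint white_rocker below -0.1 rad and value of joint each of start, stop below 0.0015 m and distance of each of pendant, wax_jar, chuck, finial, blank, mug, sanding_block, driver from where it was at the start of the episode below 0.02 m and angle between pendant's own z axis and vertical below 0.05 rad); the robot touches nothing.
It fails at once if the green start button is pressed (over 2.5 mm) (value of joint start above 0.0025 m).
It fails at once if the white rocker is tipped away from on (value of joint white_rocker above -0.05 rad).
It fails at once if the control box is lifted (over 8 mm) or shifted (over 25 mm) (height (world z) of pendant above 0.008 m or distance of pendant from where it was at the start of the episode above 0.025 m).
It fails at once if a bystander is shifted or lifted more than 25 mm (distance of any of wax_jar, chuck, finial, blank, mug, sanding_block, driver from where it was at the start of the episode above 0.025 m).
It also fails if it takes over 38 s, if anything falls off the work surface, if the arm or the gripper's body presses on something with over 40 N, if the wrist force passes 120 N, or if a joint passes its speed limit or range.

## Working session

There is one attempt and no reset: what is moved stays moved. The work goes in short steps, Python scripts to look and compute and a shell command to move; the robot and the scene stay as the last step left them, time stands still between calls to the robot, and variables do not carry over. Pictures are saved under pics/ and viewed, at most 10 in all, crops included, and the job is handed in when it is done.

```bash
mkdir -p pics; cat > h.py <<'E'
import numpy as np, cv2
from station import robot
def snap(cam,name):
    im,d=robot.snapshot(cam); cv2.imwrite(f'pics/{name}.png',im[:,:,::-1]); np.save(f'pics/{name}.npy',d); return im,d
def w(cam,name,pts,r=1):
    d=np.load(f'pics/{name}.npy'); c=robot.calibration(cam); K=np.array(c["camera_matrix"]);T=np.array(c["T"])
    for u,v in pts:
        p=d[int(v)-r:int(v)+r+1,int(u)-r:int(u)+r+1]; z=np.median(p[p>0])
        q=T@np.array([(u-K[0,2])/K[0,0]*z,-(v-K[1,2])/K[1,1]*z,-z,1]); print((u,v),q[:3].round(4))
E
python3 - <<'E'
from h import *
snap('top','t1'); snap('scene','s1'); print({k:v for k,v in robot.calibration('top').items()}); print(robot.state())
E
```

```text
{'camera_matrix': array([[379.30841135,   0.        , 273.39200548],
       [  0.        , 379.30841135, 216.17976455],
       [  0.        ,   0.        ,   1.        ]]), 'T': array([[-9.18437745e-03,  9.94415744e-01, -1.05133133e-01,
         4.68031084e-01],
       [-9.99736083e-01, -6.91743790e-03,  2.19069319e-02,
         2.94547078e-04],
       [ 2.10573460e-02,  1.05306588e-01,  9.94216833e-01,
         1.04978434e+00],
       [ 0.00000000e+00,  0.00000000e+00,  0.00000000e+00,
         1.00000000e+00]])}
{'time_s': 0.1, 'joint_positions': array([ 1.21341697,  0.33282042, -0.0647081 ,  1.46085268,  0.02160568,
        1.34991952, -0.08851612]), 'qvel': array([-1.04128739e-03, -2.62954339e-03, -4.63544946e-04, -1.83606915e-03,
        2.17747909e-04, -8.00369606e-04,  6.08613665e-05]), 'joint_torque': array([ 1.31433284e-03, -6.26751566e+01,  4.94959415e-02, -3.92430460e+01,
        1.63897552e-02,  7.04268939e-03, -2.91222534e-05]), 'eef_pos': array([ 0.20523774, -0.5899796 ,  0.23059041]), 'orientation': array([-6.37084386e-04,  9.86021828e-01,  1.66614916e-01, -1.39253758e-04]), 'force': array([ 0.25781456,  0.58818784, -0.13596139]), 'moment': array([ 0.06659887,  0.00734757, -0.02764205]), 'finger_force': 0.0, 'opening': 0.08564709929597221}
```

View pics/t1.png

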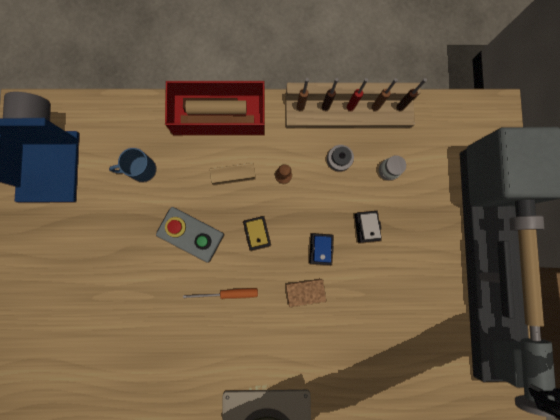

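View pics/s1.png

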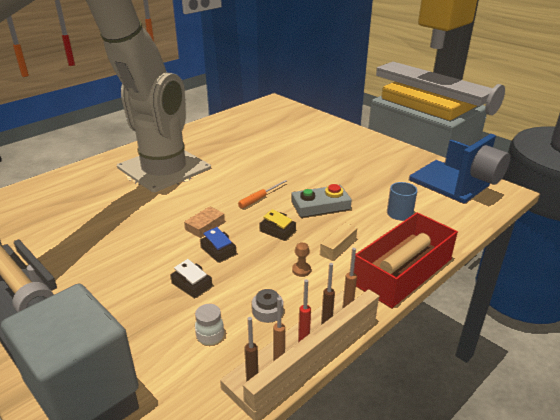

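The top view shows the red button near (175,227), green at (203,241), and the yellow, blue and white rockers at about (257,233), (322,249) and (369,226). I'll enlarge a crop to read the dots.

```bash
python3 - <<'E'
from h import *
im=cv2.imread('pics/t1.png')[195:275,150:390]
cv2.imwrite('pics/c1.png',cv2.resize(im,None,fx=3.3333,fy=3.3333,interpolation=cv2.INTER_CUBIC))
E
```

```text
(no output)
```

View pics/c1.png

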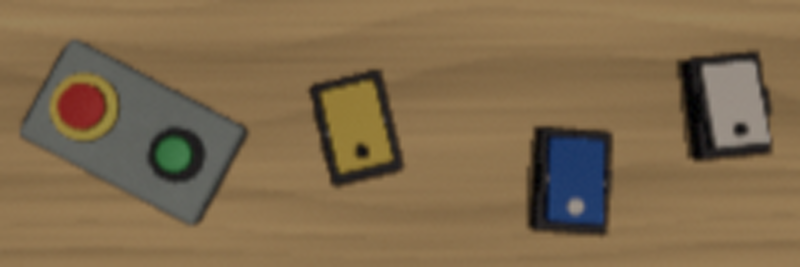

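In the crop: red (81,106), green (174,154), yellow dot (361,151), blue dot (575,206), white dot (740,129). All three dots sit at the lower, robot-facing end.

```bash
python3 - <<'E'
from h import *
f=lambda u,v:(150+u/3.3333,195+v/3.3333)
w('top','t1',[f(81,106),f(174,154),f(361,151),f(575,206),f(740,129),f(356,127),f(577,172)])
from scipy.spatial.transform import Rotation as R
s=robot.state();o=s['orientation'];M=R.from_quat([*o[1:],o[0]]).as_matrix();print(M.round(3))
E
```

```text
(174.30024300243002, 226.80031800318002) [0.5466 0.2363 0.0617]
(202.20052200522005, 241.20046200462005) [0.5086 0.1637 0.0613]
(258.3010830108301, 240.30045300453006) [0.5101 0.0185 0.0516]
(322.5017250172502, 256.80061800618006) [ 0.4655 -0.1501  0.0487]
(372.0022200222002, 233.70038700387005) [ 0.5253 -0.2832  0.0491]
(256.8010680106801, 233.10038100381004) [0.5295 0.0225 0.0445]
(323.10173101731016, 246.60051600516005) [ 0.4924 -0.153   0.0437]
[[ 0.944  0.329 -0.   ]
 [ 0.329 -0.944  0.001]
 [-0.    -0.001 -1.   ]]
```

The heights match the expected values and the red–green distance is 82 mm. I'll close the fingers and travel at height towards the red button: total shift about tool (59.5, -66.7) cm.

```bash
python3 -m creep '[{"gripper":0,"dp":[4,-4.5,0],"twist":0},{"gripper":0,"dp":[8,-9,0],"twist":0},{"gripper":0,"dp":[12,-13.5,0],"twist":0},{"gripper":0,"dp":[16,-18,0],"twist":0},{"gripper":0,"dp":[20,-22.4,0],"twist":0}]' 20
```

```text
time_s: 0.72
eef_pos: [0.321, -0.311, 0.2312]
orientation: [0.0, 0.986, 0.167, -0.0]
force: [2.0, -0.1, 1.1]
opening: 0.0001
finger_force: 0.0
```

```bash
python3 -m creep '[{"gripper":0,"dp":[4,-4.5,0],"twist":0},{"gripper":0,"dp":[8,-9,0],"twist":0},{"gripper":0,"dp":[12,-13.5,0],"twist":0},{"gripper":0,"dp":[16,-18,0],"twist":0},{"gripper":0,"dp":[20,-22.4,0],"twist":0}]'
```

```text
time_s: 1.35
eef_pos: [0.4362, -0.0339, 0.2313]
orientation: [0.0, 0.986, 0.167, 0.0]
force: [1.0, -0.5, -0.3]
opening: -0.0003
finger_force: 0.0
```

```bash
cat >> h.py <<'E'
from scipy.spatial.transform import Rotation as R
def go(*p):
    s=robot.state();o=s['orientation'];M=R.from_quat([*o[1:],o[0]]).as_matrix()
    for q in p: print('dp cm',(M.T@(np.array(q)-s['eef_pos'])*100).round(2), s['eef_pos'].round(4), M[:,0].round(3),s['opening'])
E
python3 -c "
from h import *
go([.5466,.2363,.09])"
```

```text
dp cm [ 19.3  -21.91  14.12] [ 0.4362 -0.0339  0.2313] [0.945 0.328 0.   ] -0.00030741005936617196
```

```bash
python3 -m creep '[{"gripper":0,"dp":[5,-5.5,0],"twist":0},{"gripper":0,"dp":[10,-11,0],"twist":0},{"gripper":0,"dp":[15,-16.5,0],"twist":0},{"gripper":0,"dp":[19.3,-21.9,0],"twist":0},{"gripper":0,"dp":[19.3,-21.9,3],"twist":0}]'; python3 -m creep '[{"gripper":0,"dp":[0,0,4],"twist":0},{"gripper":0,"dp":[0,0,8],"twist":0},{"gripper":0,"dp":[0,0,10.5],"twist":0},{"gripper":0,"dp":[0,0,10.5],"twist":0}]'; python3 -c "
from h import *
snap('scene','s2')
i=cv2.imread('pics/s2.png')[100:260,220:430];cv2.imwrite('pics/c2.png',cv2.resize(i,None,fx=3,fy=3))
go([.5466,.2363,.07])"
```

```text
time_s: 1.98
eef_pos: [0.5475, 0.2379, 0.2022]
orientation: [-0.001, 0.986, 0.167, 0.001]
force: [0.5, -0.8, -0.0]
opening: 0.0003
finger_force: 0.0
time_s: 2.48
eef_pos: [0.545, 0.2338, 0.0943]
orientation: [0.0, 0.986, 0.167, -0.002]
force: [0.4, 0.4, 0.5]
opening: 0.0
finger_force: 0.0
dp cm [ 0.13 -0.16  2.6 ] [0.5459 0.2343 0.096 ] [ 0.944  0.329 -0.001] -0.00029951053213137733
```

View pics/c2.png

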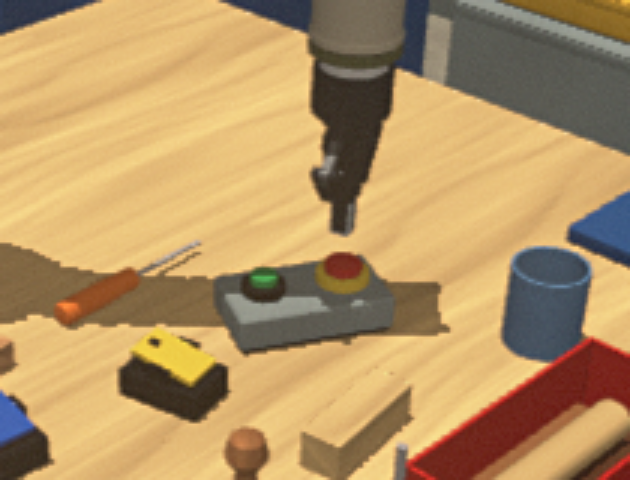

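The picture shows the fingertips at crop (342,232), directly over the red button at (343,267). Pressing down now, slowly near contact.

```bash
python3 -m creep '[{"gripper":0,"dp":[0.1,-0.15,2],"twist":0},{"gripper":0,"dp":[0.1,-0.15,3.2],"twist":0},{"gripper":0,"dp":[0.1,-0.15,3.6],"twist":0},{"gripper":0,"dp":[0.1,-0.15,3.8],"twist":0},{"gripper":0,"dp":[0.1,-0.15,3.95],"twist":0}]'
```

```text
time_s: 3.15
eef_pos: [0.5467, 0.2362, 0.0571]
orientation: [0.0, 0.986, 0.167, 0.0]
force: [-4.1, -1.8, 4.3]
opening: -0.0003
finger_force: 2.1
```

```bash
python3 -m creep '[{"gripper":0,"dp":[0,0,0],"twist":0},{"gripper":0,"dp":[0,0,0],"twist":0}]'
```

```text
time_s: 3.4
eef_pos: [0.5467, 0.2361, 0.057]
orientation: [0.0, 0.986, 0.167, 0.0]
force: [-2.9, -1.9, 4.1]
opening: 0.0002
finger_force: 2.2
```

Pressed about 5 mm, so I'll push a bit further until it meets its stop.

```bash
python3 -m creep '[{"gripper":0,"dp":[0,0,0.1],"twist":0},{"gripper":0,"dp":[0,0,0.15],"twist":0},{"gripper":0,"dp":[0,0,0.2],"twist":0},{"gripper":0,"dp":[0,0,0.2],"twist":0}]'
```

```text
time_s: 3.9
eef_pos: [0.5469, 0.2363, 0.056]
orientation: [0.0, 0.986, 0.167, 0.0]
force: [-7.5, -4.6, 17.5]
opening: -0.0001
finger_force: 8.2
```

The red button is on its stop (17.5 N, z 56 mm). Retreat up, then on to the blue dot, aiming 3 mm further out from the pivot.

```bash
python3 -m creep '[{"gripper":0,"dp":[0,0,-1],"twist":0},{"gripper":0,"dp":[0,0,-4],"twist":0},{"gripper":0,"dp":[0,0,-8],"twist":0},{"gripper":0,"dp":[0,0,-10],"twist":0},{"gripper":0,"dp":[0,0,-10],"twist":0}]';python3 -c "
from h import *
go([.4625,-.150,.155])"
```

```text
time_s: 4.53
eef_pos: [0.5476, 0.2366, 0.1559]
orientation: [-0.0, 0.986, 0.166, 0.001]
force: [-0.3, -1.3, -0.2]
opening: 0.0001
finger_force: 0.0
dp cm [-20.73  33.72   0.04] [0.5476 0.2366 0.1559] [0.945 0.328 0.003] 5.689672831191624e-05
```

```bash
python3 -m creep '[{"gripper":0,"dp":[-3,5,0],"twist":0},{"gripper":0,"dp":[-6,10,0],"twist":0},{"gripper":0,"dp":[-9,15,0],"twist":0},{"gripper":0,"dp":[-12,20,0],"twist":0},{"gripper":0,"dp":[-15,24.5,0],"twist":0}]';python3 -m creep '[{"gripper":0,"dp":[-3,5,0],"twist":0},{"gripper":0,"dp":[-5.7,9.2,0],"twist":0},{"gripper":0,"dp":[-5.7,9.2,3],"twist":0},{"gripper":0,"dp":[-5.7,9.2,6],"twist":0},{"gripper":0,"dp":[-5.7,9.2,6],"twist":0}]';python3 -c "
from h import *
go([.4625,-.150,.05],[.4625,-.150,.042])
snap('scene','s3')
i=cv2.imread('pics/s3.png')[130:290,150:360];cv2.imwrite('pics/c3.png',cv2.resize(i,None,fx=3,fy=3))"
```

```text
time_s: 5.15
eef_pos: [0.4843, -0.0469, 0.1535]
orientation: [-0.0, 0.986, 0.166, -0.001]
force: [0.8, -0.7, -0.4]
opening: -0.0002
finger_force: 0.0
time_s: 5.78
eef_pos: [0.4598, -0.1495, 0.0921]
orientation: [-0.002, 0.986, 0.167, -0.002]
force: [0.6, 0.3, 0.9]
opening: 0.0001
finger_force: 0.0
dp cm [0.25 0.15 4.21] [ 0.4598 -0.1495  0.0921] [ 0.944  0.329 -0.004] 0.00010964042343429014
dp cm [0.25 0.15 5.01] [ 0.4598 -0.1495  0.0921] [ 0.944  0.329 -0.004] 0.00010964042343429014
```

View pics/c3.png

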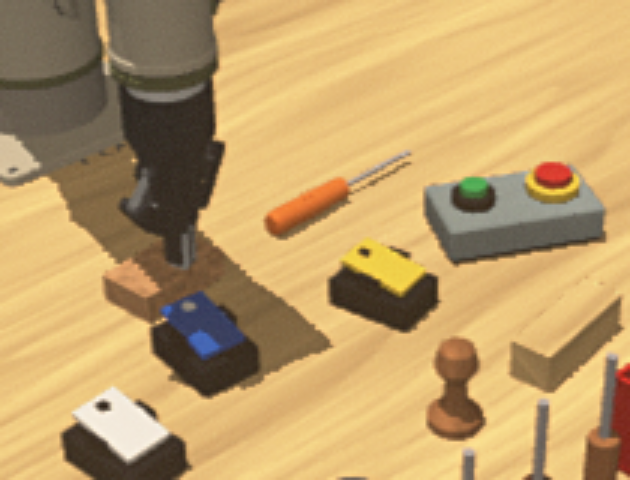

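The tip at crop (180,265) is over the blue dot at (188,307), and the red button is released. Pressing the blue rocker.

```bash
python3 -m creep '[{"gripper":0,"dp":[0.2,0.1,2],"twist":0},{"gripper":0,"dp":[0.2,0.1,3.8],"twist":0},{"gripper":0,"dp":[0.2,0.1,4.2],"twist":0},{"gripper":0,"dp":[0.2,0.1,4.6],"twist":0},{"gripper":0,"dp":[0.2,0.1,4.8],"twist":0}]';python3 -m creep '[{"gripper":0,"dp":[0,0,0.1],"twist":0},{"gripper":0,"dp":[0,0,0.1],"twist":0}]'
```

```text
time_s: 6.45
eef_pos: [0.4643, -0.1504, 0.0471]
orientation: [0.0, 0.986, 0.167, 0.0]
force: [-1.1, -0.3, 2.1]
opening: -0.0005
finger_force: 1.2
time_s: 6.7
eef_pos: [0.4643, -0.1504, 0.046]
orientation: [0.0, 0.986, 0.167, 0.0]
force: [-1.3, 0.3, 1.4]
opening: -0.0
finger_force: 0.7
```

```bash
python3 -m creep '[{"gripper":0,"dp":[0,0,0.1],"twist":0},{"gripper":0,"dp":[0,0,0.2],"twist":0},{"gripper":0,"dp":[0,0,0.3],"twist":0},{"gripper":0,"dp":[0,0,0.3],"twist":0}]'
```

```text
time_s: 7.2
eef_pos: [0.464, -0.1505, 0.043]
orientation: [0.0, 0.986, 0.167, -0.0]
force: [-4.4, 0.7, 7.0]
opening: 0.0001
finger_force: 3.9
```

```bash
python3 -m creep '[{"gripper":0,"dp":[0,0,0.1],"twist":0},{"gripper":0,"dp":[0,0,0.15],"twist":0},{"gripper":0,"dp":[0,0,0.15],"twist":0}]'
```

```text
time_s: 7.58
eef_pos: [0.4641, -0.1505, 0.0425]
orientation: [0.0, 0.986, 0.167, -0.0]
force: [-11.1, 2.7, 22.6]
opening: 0.0001
finger_force: 12.0
```

The blue rocker is on its stop. Next is yellow, aiming at (0.508, 0.018).

```bash
python3 -m creep '[{"gripper":0,"dp":[0,0,-1],"twist":0},{"gripper":0,"dp":[0,0,-4],"twist":0},{"gripper":0,"dp":[0,0,-8],"twist":0},{"gripper":0,"dp":[0,0,-8],"twist":0},{"gripper":0,"dp":[0,0,-8],"twist":0}]';python3 -c "
from h import *
go([.508,.018,.122])"
```

```text
time_s: 8.2
eef_pos: [0.4641, -0.1505, 0.121]
orientation: [0.0, 0.986, 0.167, 0.0]
force: [-0.2, 1.4, -0.8]
opening: 0.0
finger_force: 0.0
dp cm [  9.68 -14.47  -0.1 ] [ 0.4641 -0.1505  0.121 ] [0.945 0.328 0.   ] 1.608330937048257e-06
```

```bash
python3 -m creep '[{"gripper":0,"dp":[3.2,-4.8,0],"twist":0},{"gripper":0,"dp":[6.4,-9.6,0],"twist":0},{"gripper":0,"dp":[9.7,-14.4,0],"twist":0},{"gripper":0,"dp":[9.7,-14.4,3],"twist":0},{"gripper":0,"dp":[9.7,-14.4,3],"twist":0}]';python3 -c "
from h import *
snap('scene','s4')
go([.508,.018,.05])
i=cv2.imread('pics/s4.png')[130:290,150:360];cv2.imwrite('pics/c4.png',cv2.resize(i,None,fx=3,fy=3))"
```

```text
time_s: 8.82
eef_pos: [0.5064, 0.0179, 0.0887]
orientation: [-0.001, 0.986, 0.167, -0.003]
force: [-0.3, -0.7, 0.4]
opening: 0.0001
finger_force: 0.0
dp cm [ 0.1  -0.04  4.01] [0.5073 0.0173 0.0901] [ 0.944  0.329 -0.003] 8.320807093208222e-05
```

View pics/c4.png

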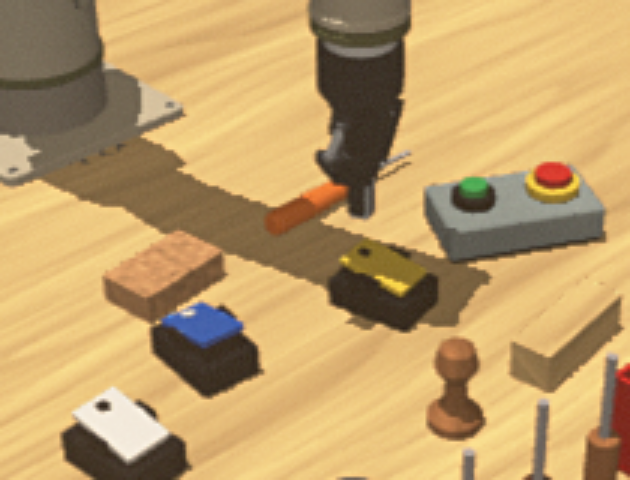

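The blue rocker is now tipped to off, with its dot down at crop (188,313). The tip at (361,213) is over the yellow dot at (364,252). Commanded z is about 0.091, so I'll press 4.8 cm down to about 0.043.

```bash
python3 -m creep '[{"gripper":0,"dp":[0,0,2],"twist":0},{"gripper":0,"dp":[0,0,3.8],"twist":0},{"gripper":0,"dp":[0,0,4.2],"twist":0},{"gripper":0,"dp":[0,0,4.5],"twist":0},{"gripper":0,"dp":[0,0,4.8],"twist":0}]';python3 -m creep '[{"gripper":0,"dp":[0,0,0.1],"twist":0},{"gripper":0,"dp":[0,0,0.1],"twist":0}]'
```

```text
time_s: 9.5
eef_pos: [0.5081, 0.0173, 0.0435]
orientation: [0.0, 0.986, 0.167, -0.001]
force: [-5.8, -1.7, 5.5]
opening: -0.0
finger_force: 3.1
time_s: 9.75
eef_pos: [0.508, 0.0172, 0.0427]
orientation: [0.0, 0.986, 0.167, -0.001]
force: [-7.0, -2.1, 8.0]
opening: -0.0002
finger_force: 4.7
```

```bash
python3 -m creep '[{"gripper":0,"dp":[0,0,0.08],"twist":0},{"gripper":0,"dp":[0,0,0.15],"twist":0},{"gripper":0,"dp":[0,0,0.15],"twist":0}]'
```

```text
time_s: 10.12
eef_pos: [0.5081, 0.0173, 0.0423]
orientation: [0.001, 0.986, 0.167, -0.001]
force: [-13.8, -2.9, 24.0]
opening: 0.0
finger_force: 13.0
```

On its stop. Retreat and check.

```bash
python3 -m creep '[{"gripper":0,"dp":[0,0,-1],"twist":0},{"gripper":0,"dp":[0,0,-5],"twist":0},{"gripper":0,"dp":[0,0,-10],"twist":0},{"gripper":0,"dp":[0,0,-14],"twist":0},{"gripper":0,"dp":[0,0,-14],"twist":0}]';python3 -m creep '[{"gripper":0,"dp":[0,0,0],"twist":0},{"gripper":0,"dp":[0,0,0],"twist":0}]';python3 -c "
from h import *
snap('scene','s5')
i=cv2.imread('pics/s5.png')[130:290,150:360];cv2.imwrite('pics/c5.png',cv2.resize(i,None,fx=3,fy=3))"
```

```text
time_s: 10.75
eef_pos: [0.5106, 0.018, 0.1842]
orientation: [0.001, 0.986, 0.167, 0.003]
force: [-0.4, 0.6, -0.8]
opening: -0.0
finger_force: 0.0
time_s: 11.0
eef_pos: [0.5079, 0.0175, 0.1797]
orientation: [-0.0, 0.986, 0.167, -0.001]
force: [-0.0, 0.3, -0.5]
opening: -0.0
finger_force: 0.0
```

View pics/c5.png

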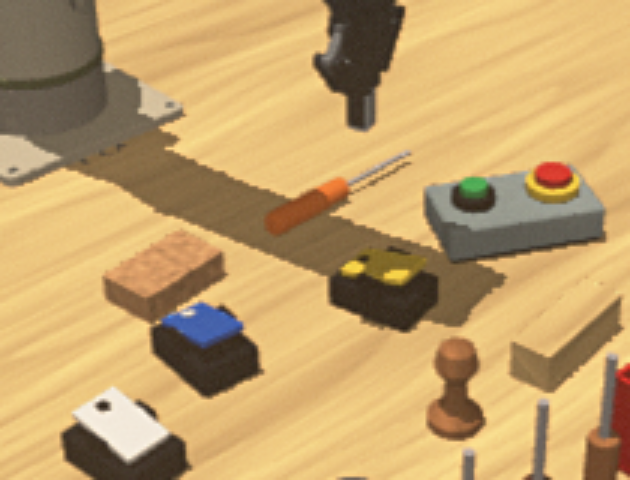

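Yellow (384,266) and blue (203,325) are both tipped to off, white (120,423) is still on, the buttons are released, and nothing visible in this crop has moved.

```bash
python3 -c "
from station import robot
print(robot.close_job())"
```

```text
the job is handed in; nothing more can be done
None
```

I pressed the red stop button fully down, then switched off the blue rocker and then the yellow; white stayed on, green wasn't touched, and I handed the job in at about 11 s of the 38 s allowed (no verdict was returned).

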